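# Clear the fridge caddy and pack the banchan dishes

### The arm

A 6-joint arm with a two-finger parallel gripper is mounted at the origin on the work surface. World frame = base frame: x ahead of the robot, y to its left, z up, the work surface at z = 0. Lengths are in m, angles in rad, forces in N, time in s.
With the tool pointing down it reaches from about 0.25 to 0.8 m from the base axis. Payload 8.5 kg.
Tool frame: the origin (TCP) lies between the finger pads; the fingertips stand 8 mm ahead of it and the grasp point (between the pads) lies 11 mm behind it (manip.nose_length is the distance from the TCP to the fingertips, in m); z points along the fingers, y is the line along which they close (so a half turn about z gives the same grasp; the last joint's range is limited). The gripper opens to 85 mm and grips with 20 to 120 N. Pads are 22 mm wide; open, the fingers measure 114 mm over their backs; the gripper's body (76 mm by 85 mm) begins 54 mm behind the grasp point. The pads swing forward as they close: fully open they stand 13 mm farther back than shut.
Start: joints at [1.135, 0.238, -0.013, 1.319, 0, 1.571], TCP at [0.222, 0.476, 0.239] pointing down, gripper open.
Joint ranges: [-2.66, 2.66], [-1.03, 1.9], [-1.14, 1.46], [-1.82, 2.27], [-1.45, 1.34], [-3.14, 3.14]. Speed limits (rad/s): [2.22, 2.22, 2.79, 3.14, 3.14, 3.14].

### API

Orientations are given as a rotation vector (axis times angle).
In Python, from rig import manip gives the robot as it stands.
- The arm moves only by the tool step_arm, never from a script. Its argument "steps" is text: rows parted by semicolons, each of 6 numbers parted by spaces: the shift along the world's x, y, z in units of 4 cm (1.0 is 4 cm), then the turn, a rotation vector about the world's x, y, z in units of 4 degrees (1.0 is 4 degrees). A call has exactly 10 rows; each row shifts and turns the commanded pose from where the row before left it; what a row does not reach is not made up. A row lasts 1/12 s, in which the tool goes at most 41.7 mm and 7.16 degrees, less where a joint would pass 70% of its speed; a pose out of reach is approached as far as the arm can. A call with a number of a shift or a turn outside -1 to 1 is refused whole. A call with a gripper value outside its range is refused whole. "jaw" is the gripper command: -1 is shut, 1 is fully open, values between are in proportion, set as the call begins (left out, the last holds). The fingers move at their own pace and stop on an object; "grip_force" is the grip in N (left out, the last holds). Time passes only in rows, so rows that do not move let the fingers close, or fill a call up. It gives the time, the measured TCP pose, the force, the opening and the grip force at its end, in the units of the state.
- manip.sense(): the state, without advancing time (a new reading comes with each control period).
- manip.capture(name): name is "side" or "top" or "wrist"; returns a dict with "color" (384x512x3 uint8, red, green, blue), "intrinsics" (3x3 intrinsics, pixels), "T" (4x4, takes a point from camera to world coordinates). Camera axes: x right, y up, looking along -z (the intrinsics and any distortion apply to the point x, -y, -z); pixel columns grow to the right and rows downward; lengths in m; the calibration is good to about 2 mm. A picture is of the moment at which its call begins. There is no depth.
- manip.hand_in(): hands the job in; it is judged then, once.
The state is a dict: "clock": time; "joints": joint angles; "qd": joint speeds; "effort": joint torques, N m; "eef_pos": TCP position; "eef_rot": TCP orientation; "contact_force": force on the tool from outside, world axes, zero at the start; "ft_torque": the same for the moment, N m; "opening": finger opening in m; "grasp_force": force on a finger pad.
Only numpy, scipy, OpenCV 4.12 (cv2) and the standard library are available. Lean on these libraries where they do the work, as an engineer would, in place of code of your own. Each camera call takes 0.05 s, during which the arm holds its last target. There are 200 camera calls.

### The job

The fridge caddy is blocked: first lay the steel spoon across the two bars of the bamboo spoon rest, then lift the strapped lid stack out and lay it flat on the grey board. Then pack the big and the small blue-lidded glass dish into the caddy beside the one already in it, turned so that all three stand flat on its floor; keep the glass dishes upright and set them down without dropping them. Leave the yellow-lidded dish, the bottle and the cup where they are.

Things in the scene. Friction and masses are not known exactly. Their poses are not given: they have to be found in the camera images.
- caddy: White plastic fridge caddy (open tray), fixed, any yaw. mm: outside 230 (x) x 160 (y), rim 42 high; walls and floor 4 thick; a finger lip 12 x 70 out of each short end below the rim. Origin centre of underside, z up. Fits three dishes: the big one across one half (long side along y), two small ones side by side in the other (long sides along x). Dish lids stand above the rim and may overhang it.
- packed_dish: Glass dish, blue snap lid (mm): lid outline 110 (x) x 75 (y), its underside 46 up, its top 58 up; glass 6 inside that outline (10 in its lowest 22). Grip bar on top 16 wide (y), 50 long (x), from 58 to 80 up. Origin centre of underside, z up. 0.36 kg. Already in the caddy, near (58, 40) mm in the caddy's frame, long side along its x; it stays in the caddy.
- small_dish: Glass dish, blue snap lid (mm): lid outline 110 (x) x 75 (y), its underside 46 up, its top 58 up; glass 6 inside that outline (10 in its lowest 22). Grip bar on top 16 wide (y), 50 long (x), from 58 to 80 up. Origin centre of underside, z up. 0.36 kg. Starts on the worktop (z = 0).
- big_dish: Glass dish, blue snap lid (mm): lid outline 150 (x) x 110 (y), its underside 46 up, its top 58 up; glass 6 inside that outline (10 in its lowest 22). Grip bar on top 16 wide (y), 60 long (x), from 58 to 80 up. Origin centre of underside, z up. 0.62 kg. Starts on the worktop (z = 0).
- yellow_dish: Glass dish, yellow snap lid (mm): lid outline 110 (x) x 75 (y), its underside 46 up, its top 58 up; glass 6 inside that outline (10 in its lowest 22). Grip bar on top 16 wide (y), 50 long (x), from 58 to 80 up. Origin centre of underside, z up. 0.36 kg. Bystander on the worktop to the robot's right.
- lid_stack: Three nested teal hard silicone lids strapped into one solid piece, mm: 100 (x) x 66 (y) x 13.5 high, with a grip bar on top 14 wide (y), 48 long (x), from 13.5 to 28.5 up. Origin centre of underside, z up. 0.16 kg. Starts flat on the caddy's floor in the caddy's -x half, below the spoon.
- spoon: Steel spoon, 215 mm, 0.055 kg. Origin on the underside at its balance point; x along the handle to the bowl, z up. mm: handle a flat bar 10 wide (y), 5 thick, from x = -121 to 55; round bowl 43 across, 9 high, centred at x = 72.5, underside level with the handle's. Starts bridging the caddy's long rims (42 up), above the lid stack, whose grip bar ends about 9 below it.
- spoon_rest: Bamboo spoon rest, fixed, mm: slab 160 (x) x 76 (y) x 6 with two cross bars along y, 12 wide, at x = -40 and 40, tops 20 up, their outer ends (|y| 29 to 38) raised to 28. The spoon lies on both bars along x, bowl either way, balance point between the bars. Origin centre of underside, z up.
- board: Small grey melamine board, fixed, 160 (x) x 110 (y) mm, 15 thick; origin centre of underside, so its top is 15 mm up.
- soy_bottle: Brown soy sauce bottle, diameter 58, 155 mm high, standing; origin centre of underside. Bystander.
- steel_cup: Steel cup, rim diameter 68, 75 mm high, standing; origin centre of underside. Bystander.
There are look-alikes about, which are no part of the job. Of the things that look like the spoon, the smaller one is meant. Leave any pink look-alike of the big_dish alone.

How it is judged:
On the way, in this order (a step that is already met when the one before it is completed fails the run):
1. the spoon lies across the two bars of the spoon rest (z of spoon in the frame of spoon_rest between 0.016 and 0.026 m and x of spoon in the frame of spoon_rest between -0.035 and 0.035 m and y of spoon in the frame of spoon_rest between -0.028 and 0.028 m and angle between the x axis of spoon and the x axis of spoon_rest, either way round below 0.35 rad and angle between spoon's own z axis and vertical below 0.12 rad and linear speed of spoon below 0.02 m/s), for 0.2 s.
2. the lid stack lies flat on the grey board (z of lid_stack in the frame of board between 0.012 and 0.02 m and x of lid_stack in the frame of board between -0.05 and 0.05 m and y of lid_stack in the frame of board between -0.035 and 0.035 m and angle between lid_stack's own z axis and vertical below 0.06 rad and linear speed of lid_stack below 0.02 m/s), for 0.2 s.
At the end, for the whole second after the job is handed in: Spoon level across both bars of the rest (balance point within 35 mm along, 28 mm across of its centre; 0.35 rad), lid stack flat on the board (centre within 50 x 35 mm of its centre), all three blue-lidded dishes flat (0.05 rad, 4 mm) on the caddy floor; all at rest (all of step 1 and all of step 2 and x of big_dish in the frame of caddy between -0.085 and 0.085 m and y of big_dish in the frame of caddy between -0.06 and 0.06 m and z of big_dish in the frame of caddy between -0.002 and 0.008 m and angle between each of big_dish, small_dish, packed_dish's own z axis and vertical below 0.05 rad and linear speed of each of big_dish, small_dish, packed_dish below 0.02 m/s and x of small_dish in the frame of caddy between -0.085 and 0.085 m and y of small_dish in the frame of caddy between -0.06 and 0.06 m and z of small_dish in the frame of caddy between -0.002 and 0.008 m and x of packed_dish in the frame of caddy between -0.085 and 0.085 m and y of packed_dish in the frame of caddy between -0.06 and 0.06 m and z of packed_dish in the frame of caddy between -0.002 and 0.008 m); the robot touches nothing.
It fails at once if a bystander (yellow-lidded dish, bottle or cup) is shifted by more than 25 mm (distance of any of yellow_dish, soy_bottle, steel_cup from where it was at the start of the episode above 0.025 m).
It fails at once if a bystander is knocked over (angle between any of soy_bottle, steel_cup's own z axis and vertical above 0.5 rad).
It fails at once if a glass dish is tipped by more than 0.5 rad (angle between any of big_dish, small_dish, packed_dish, yellow_dish's own z axis and vertical above 0.5 rad).
It fails at once if a glass dish is dropped (falls faster than 0.45 m/s with nothing holding it: a drop of more than about 10 mm) ((linear speed of big_dish above 0.45 m/s and contact force between the fingers and big_dish below 0.5 N) or (linear speed of small_dish above 0.45 m/s and contact force between the fingers and small_dish below 0.5 N) or (linear speed of packed_dish above 0.45 m/s and contact force between the fingers and packed_dish below 0.5 N)).
It also fails if it takes over 72 s, if anything falls off the work surface, if the arm or the gripper's body presses on something with over 40 N, if the wrist force passes 120 N, or if a joint passes its speed limit or range.

## Working session

There is one attempt and no reset: what is moved stays moved. The work goes in short steps, Python scripts to look and compute and a tool call to move; the robot and the scene stay as the last step left them, time stands still between calls to the robot, and variables do not carry over. Pictures are saved under pics/ and viewed, at most 10 in all, crops included, and the job is handed in when it is done.

Besides the shell and the picture viewer there is one more tool, called after "Emit:" as name(argument=value, ...), one argument or row to a line, values as JSON. step_arm: Moves the arm, as the interface text tells. Its arguments: {"type":"object","properties":{"steps":{"type":"string"},"jaw":{"type":"number"},"grip_force":{"type":"number"}},"required":["steps"]}

```bash
ls; mkdir -p pics; cat > h.py <<'E'
import numpy as np, cv2
from rig import manip
def snap(n,f):
    c=manip.capture(n); cv2.imwrite(f'pics/{f}.png',cv2.cvtColor(c['color'],cv2.COLOR_RGB2BGR)); np.savez(f'pics/{f}.npz',K=c['intrinsics'],T=c['T']); return c
def ray(f,u,v,z):
    d=np.load(f'pics/{f}.npz');K,T=d['K'],d['T']
    p=np.linalg.inv(K)@[u,v,1]; r=T[:3,:3]@[p[0],-p[1],-p[2]]; o=T[:3,3]
    return (o+r*(z-o[2])/r[2])
def proj(f,P):
    d=np.load(f'pics/{f}.npz');K,T=d['K'],d['T']
    P=np.atleast_2d(P); q=(P-T[:3,3])@T[:3,:3]; q=q*[1,-1,-1]; q=q@K.T; return q[:,:2]/q[:,2:]
def crop(f,g,x0,y0,x1,y1):
    i=cv2.imread(f'pics/{f}.png')[y0:y1,x0:x1]; s=min(800/(x1-x0),600/(y1-y0)); cv2.imwrite(f'pics/{g}.png',cv2.resize(i,None,fx=s,fy=s,interpolation=cv2.INTER_CUBIC)); print(s)
E
python3 - <<'E'
from h import *
print(manip.sense())
for n in ('top','side'):
    c=snap(n,n+'0'); print(n,c['intrinsics'],c['T'])
crop('top0','top0b',0,0,512,384)
crop('side0','side0b',0,0,512,384)
E
```

```text
pics
{'clock': 0.0, 'joints': array([ 1.13502273e+00,  2.38762695e-01, -1.42479285e-02,  1.31920411e+00,
        1.41777756e-05,  1.57079224e+00]), 'qd': array([-0.00134414, -0.00029912,  0.00082796,  0.00125547,  0.0006772 ,
       -0.00180167]), 'effort': array([-1.08908903e-04, -5.38770747e+01,  3.46440876e+01,  1.84923364e-02,
        1.18647381e-04,  8.81447448e-08]), 'eef_pos': array([0.22143443, 0.47557122, 0.23868957]), 'eef_rot': array([-6.79032563e-01, -3.06700197e+00,  2.17031538e-03]), 'contact_force': array([-0.61261801, -0.41358261, -0.54069301]), 'ft_torque': array([0.02622436, 0.00783825, 0.03451701]), 'grasp_force': 0.0, 'opening': 0.08492957014392456}
top [[409.00155207   0.         255.99332316]
 [  0.         409.00155207 186.18194758]
 [  0.           0.           1.        ]] [[ 7.16270007e-04  9.84046143e-01 -1.77911989e-01  2.26223988e-01]
 [-9.99986187e-01  1.63123372e-03  4.99656683e-03  1.73804477e-03]
 [ 5.20706835e-03  1.77905952e-01  9.84033718e-01  1.52644621e+00]
 [ 0.00000000e+00  0.00000000e+00  0.00000000e+00  1.00000000e+00]]
side [[417.98051986   0.         265.41182163]
 [  0.         417.98051986 202.92768736]
 [  0.           0.           1.        ]] [[ 0.77961777 -0.36020037  0.51230053  1.30521191]
 [ 0.62588731  0.47619774 -0.6176575  -1.00038914]
 [-0.02147589  0.80217916  0.59669706  1.00186405]
 [ 0.          0.          0.          1.        ]]
1.5625
1.5625
```

View pics/top0b.png

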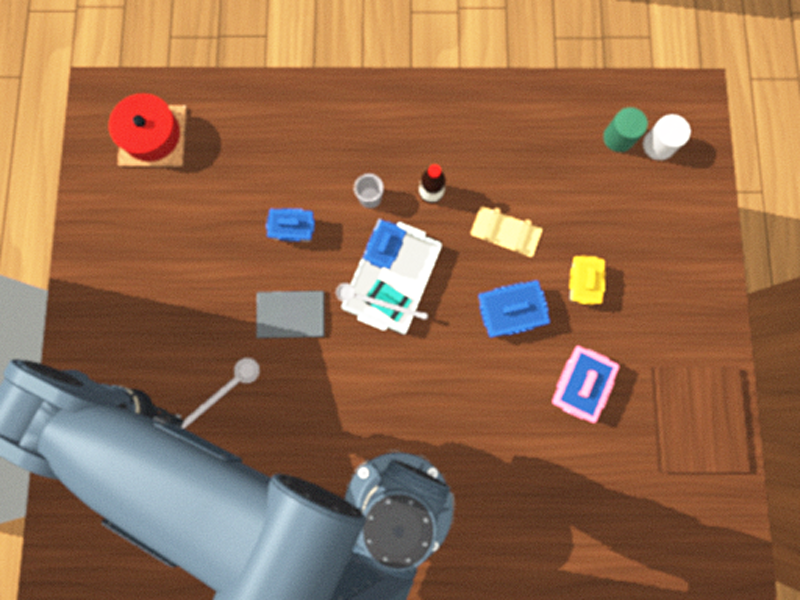

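View pics/side0b.png

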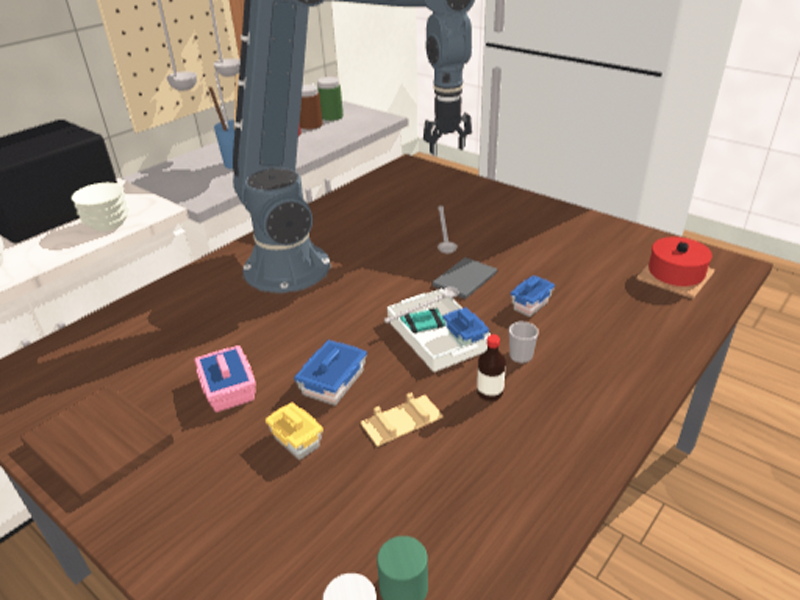

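The top view shows these candidates (view px):
- **Spoon:** the small one runs from (345,292) to (427,317) across the caddy. The larger ladle at (247,370) is the decoy.
- **Blue dishes:** big at (514,309), small at (291,225), packed at (383,243). The pink look-alike is at (586,384) and the yellow dish at (588,280).
- **Targets:** board at (290,315), rest at (507,231).

I choose the spoon on the caddy and the plain blue dishes. Next is a close crop.

```bash
python3 - <<'E'
from h import *
crop('top0','c1',160,125,360,225)
E
```

```text
4.0
```

View pics/c1.png

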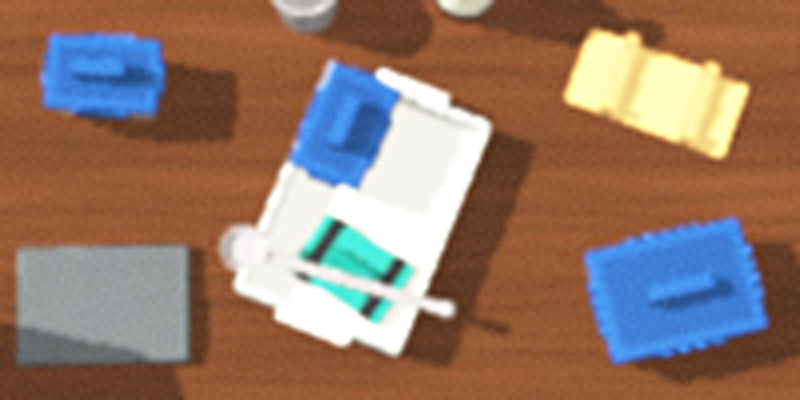

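```bash
cat >> h.py <<'E'
from scipy.optimize import least_squares
def fit(f,pix,loc,p0):
    """fit x,y,yaw of object from pixels of known local points (mm)"""
    loc=np.array(loc,float)/1000; pix=np.array(pix,float)
    def P(p):
        c,s=np.cos(p[2]),np.sin(p[2]); return np.c_[p[0]+c*loc[:,0]-s*loc[:,1],p[1]+s*loc[:,0]+c*loc[:,1],loc[:,2]]
    r=least_squares(lambda p:(proj(f,P(p))-pix).ravel(),p0)
    return np.r_[r.x[:2],r.x[2]%(2*np.pi)],np.sqrt((r.fun**2).mean())
E
python3 - <<'E'
from h import *
C=lambda l:[[(x+.5)/4-.5+160,(y+.5)/4-.5+125] for x,y in l]
def box(a,b,z,): return [[-a,-b,z],[a,-b,z],[a,b,z],[-a,b,z]]
for p,z in (((345,120),70),((75,75),58),((690,290),60),((360,265),30)):
    u=C([p])[0]; print(p,ray('top0',*u,z/1000))
# caddy: corners right-top=(+x,-y), bottom-right=(-x,-y), bottom-left=(-x,+y); 
pr=lambda n,r:print(n,np.round(r[0],4),round(r[1],2))
pr('caddy',fit('top0',C([(492,122),(400,355),(236,287)]),[[115,-80,42],[-115,-80,42],[-115,80,42]],[.45,0,-.4]))
pr('board',fit('top0',C([(16,248),(188,245),(191,362),(17,362)]),[[-80,55,15],[80,55,15],[80,-55,15],[-80,-55,15]],[.4,.2,-1.57]))
pr('rest',fit('top0',C([(634,36),(710,64),(582,80)]),[[-40,38,28],[40,38,28],[-85,-38,6]],[.5,-.2,-1.9]))
pr('big',fit('top0',C([(585,255),(738,218),(767,325),(612,361)]),[[-75,55,58],[75,55,58],[75,-55,58],[-75,-55,58]],[.4,-.2,-1.4]))
pr('small',fit('top0',C([(50,35),(162,40),(163,115),(42,107)]),[[-55,37.5,58],[55,37.5,58],[55,-37.5,58],[-55,-37.5,58]],[.5,.2,-1.6]))
pr('packed',fit('top0',C([(330,62),(400,90),(358,188),(290,162)]),[[55,37.5,62],[55,-37.5,62],[-55,-37.5,62],[-55,37.5,62]],[.5,.0,-.4]))
a=ray('top0',*C([(246,247)])[0],.05);b=ray('top0',*C([(452,309)])[0],.046);print('spoon',a,b,np.linalg.norm(a-b),np.arctan2(*(a-b)[1::-1]))
print(manip.sense()['eef_rot'])
E
```

```text
(345, 120) [0.60716027 0.03155631 0.07      ]
(75, 75) [0.65285109 0.28276423 0.058     ]
(690, 290) [ 0.45145054 -0.28206966  0.06      ]
(360, 265) [0.47904615 0.01775464 0.03      ]
caddy [0.5331 0.0128 5.9029] 0.47
board [0.4445 0.2573 4.7351] 0.39
rest [ 0.6567 -0.2714  4.2935] 2.39
big [ 0.4524 -0.2694  4.9437] 1.06
small [0.6538 0.2556 4.6703] 0.61
packed [0.6044 0.0321 5.9054] 1.04
spoon [0.49223228 0.12208643 0.05      ] [ 0.43571814 -0.06659094  0.046     ] 0.19699999167147317 1.279772730530921
[-6.79132009e-01 -3.06702142e+00  2.04924237e-03]
```

The crop confirms the spoon bridging the caddy above the teal stack. The fits agree with the known sizes: spoon bowl to tip measures 197 mm against 193.5, and packed_dish comes out where expected. I'll go above the caddy and refine with the wrist camera.

Emit:
step_arm(
  steps="0.26 -0.53 0.08 0 0 -1;0.26 -0.53 0.08 0 0 -1;0.26 -0.53 0.08 0 0 -1;0.26 -0.53 0.08 0 0 -1;0.26 -0.53 0.08 0 0 -1;0.26 -0.53 0.08 0 0 -1;0.26 -0.53 0.08 0 0 -1;0.26 -0.53 0.08 0 0 -1;0.26 -0.53 0.08 0 0 -1;0.26 -0.53 0.08 0 0 -1",
  jaw=1,
)

```text
clock: 0.93
eef_pos: [0.3257, 0.2627, 0.2712]
eef_rot: [-1.692, -2.647, 0.001]
contact_force: [0.5, -0.8, 1.0]
opening: 0.0854
grasp_force: 0.0
```

Emit:
step_arm(
  steps="0.26 -0.53 0.08 0 0 -1;0.26 -0.53 0.08 0 0 -1;0.26 -0.53 0.08 0 0 -1;0.26 -0.53 0.08 0 0 -1;0.26 -0.53 0.08 0 0 -1;0.26 -0.53 0.08 0 0 -1;0.26 -0.53 0.08 0 0 -1;0.26 -0.53 0.08 0 0 -1;0.26 -0.53 0.08 0 0 -1;0.26 -0.53 0.08 0 0 -1",
)

```text
clock: 1.77
eef_pos: [0.4298, 0.0507, 0.3032]
eef_rot: [-2.495, -1.909, 0.001]
contact_force: [0.7, 1.1, -0.1]
opening: 0.0853
grasp_force: 0.0
```

```bash
python3 - <<'E'
from h import *
c=snap('wrist','w1'); print(c['intrinsics'],c['T']); crop('w1','w1b',0,0,512,384)
s=manip.sense();print(s['clock'],s['eef_pos'],s['eef_rot'],s['joints'])
snap('top','top1')
E
```

```text
[[333.77454385   0.         249.43146342]
 [  0.         333.77454385 189.78556471]
 [  0.           0.           1.        ]] [[ 9.64852128e-01  2.51514618e-01  7.61627689e-02  4.49247086e-01]
 [-2.62793382e-01  9.23544096e-01  2.79295437e-01  1.21272747e-01]
 [-9.27905583e-05 -2.89493868e-01  9.57179864e-01  4.39120837e-01]
 [ 0.00000000e+00  0.00000000e+00  0.00000000e+00  1.00000000e+00]]
1.5625
1.8167 [0.43154342 0.04830948 0.30359084] [ 2.49969090e+00  1.89993591e+00 -3.66809864e-04] [ 1.12636201e-01  6.59533271e-02 -6.02430871e-02  1.44387234e+00
 -1.67783451e-03  1.95440071e+00]
```

View pics/w1b.png

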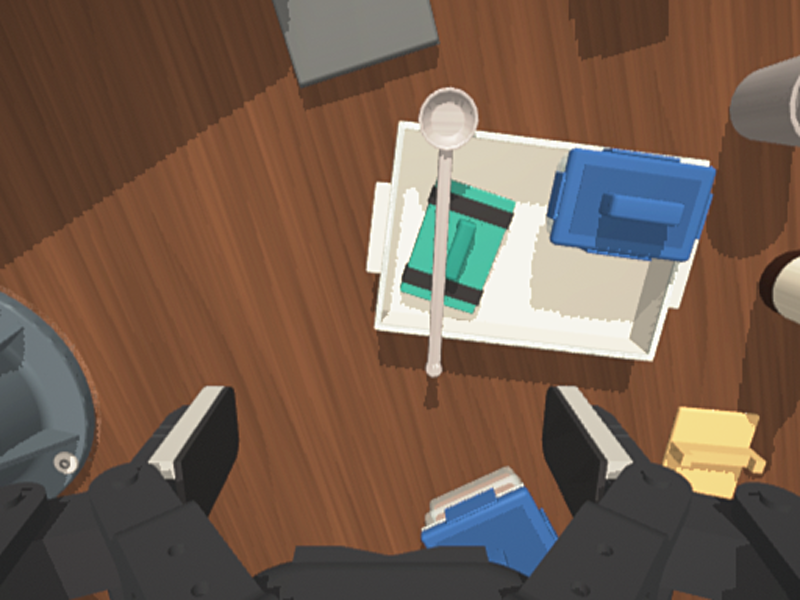

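The wrist view shows the spoon bowl at (448,118), handle end at (433,368), and the lid-stack corners at (437,180), (515,200), (474,313), (402,292). It also shows the caddy rim corners at (401,122), (714,161), (653,360), (375,329).

```bash
python3 - <<'E'
from h import *
C=lambda l:[[(x+.5)/1.5625-.5,(y+.5)/1.5625-.5] for x,y in l]
pr=lambda n,r:print(n,np.round(r[0],4),round(r[1],2))
pr('caddy',fit('w1',C([(401,122),(652,360),(375,329)]),[[-115,80,42],[115,-80,42],[-115,-80,42]],[.53,.01,-.4]))
pr('lid',fit('w1',C([(437,180),(515,200),(474,313),(402,292)]),[[50,33,17.5],[50,-33,17.5],[-50,-33,17.5],[-50,33,17.5]],[.48,.02,1.2]))
pr('lidbar',fit('w1',C([(463,221),(476,226),(459,283),(447,277)]),[[24,7,32.5],[24,-7,32.5],[-24,-7,32.5],[-24,7,32.5]],[.48,.02,1.2]))
pr('packed',fit('w1',C([(572,149),(715,166),(689,261),(552,244)]),[[-55,37.5,62],[55,37.5,62],[55,-37.5,62],[-55,-37.5,62]],[.6,.03,-.4]))
pr('spoon',fit('w1',C([(448,119),(433,376),(446,150),(434,362)]),[[72.5,0,50],[-121,0,46],[51,0,47],[-110,0,47]],[.47,.05,1.28]))
C4=lambda l:[[(x+.5)/4-.5+160,(y+.5)/4-.5+125] for x,y in l]
pr('rest',fit('top0',C4([(592,30),(748,85),(722,157),(567,98)]),[[-80,38,6],[80,38,6],[80,-38,6],[-80,-38,6]],[.65,-.27,4.3]))
pr('big',fit('top1',C4([(585,255),(738,218),(767,325),(612,361)]),[[-75,55,55],[75,55,55],[75,-55,55],[-75,-55,55]],[.4,-.2,-1.4]))
E
```

```text
caddy [0.5359 0.0131 5.8954] 0.22
lid [0.4794 0.024  1.0243] 0.91
lidbar [0.4811 0.0235 1.0515] 1.09
packed [0.6046 0.0306 5.8999] 3.22
spoon [0.4708 0.0521 1.2764] 1.88
rest [ 0.652  -0.2671  4.3485] 0.26
big [ 0.4529 -0.2699  4.9437] 1.02
```

Emit:
step_arm(
  steps="0.2 0.02 -0.4 0 0 -0.08;0.2 0.02 -0.6 0 0 -0.08;0.2 0.02 -0.7 0 0 -0.08;0.2 0.02 -0.7 0 0 -0.08;0.2 0.01 -0.7 0 0 0;0 0 -0.7 0 0 0;0 0 -0.6 0 0 0;0 0 -0.4 0 0 0;0 0 0 0 0 0;0 0 0 0 0 0",
)

```text
clock: 2.7
eef_pos: [0.4688, 0.0558, 0.1109]
eef_rot: [-2.511, -1.886, 0.003]
contact_force: [0.1, 0.2, 0.5]
opening: 0.0855
grasp_force: 0.0
```

```bash
cat >> h.py <<'E'
def st():
    s=manip.sense(); r=s['eef_rot']; y=2*np.arctan2(r[1],r[0])-np.pi/2
    print('t',round(s['clock'],2),'pos',np.round(s['eef_pos'],4),'yaw',round((y+np.pi/2)%np.pi-np.pi/2,3),'tilt',round(np.pi-np.linalg.norm(r),3),round(r[2],3),'F',np.round(s['contact_force'],1),'open',round(s['opening'],4),'g',round(s['grasp_force'],1),'q',np.round(s['joints'],2))
E
python3 - <<'E'
from h import *
st(); snap('wrist','w2'); crop('w2','w2b',0,0,512,384)
E
```

```text
t 2.7 pos [0.4688 0.0558 0.1109] yaw -0.283 tilt 0.001 0.003 F [0.1 0.2 0.5] open 0.0855 g 0.0 q [ 0.12  0.23 -0.37  0.97  0.    1.97]
1.5625
```

View pics/w2b.png

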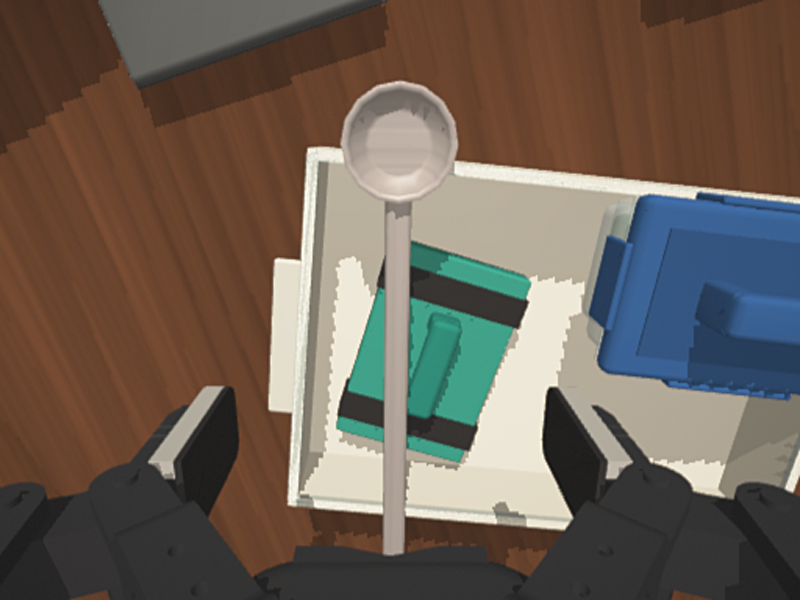

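The wrist view shows the spoon handle running straight down at x≈397, nearly centred between the pads (235 and 545), with the bowl centre at (399,141).

```bash
python3 - <<'E'
from h import *
C=lambda x,y:((x+.5)/1.5625-.5,(y+.5)/1.5625-.5)
a=ray('w2',*C(398,215),.047);b=ray('w2',*C(394,540),.047);bo=ray('w2',*C(399,141),.051)
y=np.arctan2(*(a-b)[1::-1]);n=np.array([-np.sin(y),np.cos(y)]);d=np.array([np.cos(y),np.sin(y)])
p=manip.sense()['eef_pos'][:2]
print(a,b,bo,y, 'off lateral',(p-a[:2])@n,'along from bowl',(p-bo[:2])@d, 'balance',bo[:2]-.0725*d)
cl=ray('w2',*C(445,315),.0325),ray('w2',*C(420,416),.0325);print(cl)
E
```

```text
[0.48452382 0.09852492 0.047     ] [ 0.44108401 -0.04616071  0.047     ] [0.49229066 0.12448619 0.051     ] 1.2791231683147861 off lateral 0.001995642663472603 along from bowl -0.07226384560734359 balance [0.47144291 0.05504829]
(array([0.49178697, 0.04924289, 0.0325    ]), array([0.46839612, 0.00483083, 0.0325    ]))
```

Emit:
step_arm(
  steps="0 0 -0.2 0 0 0;0 0 -0.2 0 0 0;0 0 -0.1 0 0 0;0 0 0 0 0 0;0 0 0 0 0 0;0 0 0 0 0 0;0 0 0 0 0 0;0 0 0 0 0 0;0 0 0 0 0 0;0 0 0 0 0 0",
  jaw=-0.2,
  grip_force=40,
)

```text
clock: 3.58
eef_pos: [0.4697, 0.0555, 0.0914]
eef_rot: [2.513, 1.885, 0.0]
contact_force: [-0.0, -0.4, 0.6]
opening: 0.034
grasp_force: 0.0
```

Emit:
step_arm(
  steps="0.04 0 -0.3 0 0 0;0 0 -0.3 0 0 0;0 0 -0.3 0 0 0;0 0 -0.2 0 0 0;0 0 -0.08 0 0 0;0 0 0 0 0 0;0 0 0 0 0 0;0 0 0 0 0 0;0 0 0 0 0 0;0 0 0 0 0 0",
)

```text
clock: 4.42
eef_pos: [0.4715, 0.0555, 0.0446]
eef_rot: [2.513, 1.885, 0.001]
contact_force: [-0.3, -0.3, -0.5]
opening: 0.0339
grasp_force: 0.0
```

Emit:
step_arm(
  steps="0 0 0 0 0 0;0 0 0 0 0 0;0 0 0 0 0 0;0 0 0 0 0 0;0 0 0 0 0 0;0 0 0 0 0 0;0 0 0 0 0 0;0 0 0.1 0 0 0;0 0 0.2 0 0 0;0 0 0.3 0 0 0",
  jaw=-1,
)

```text
clock: 5.25
eef_pos: [0.4705, 0.0554, 0.068]
eef_rot: [-2.512, -1.885, 0.003]
contact_force: [1.2, 0.7, -1.1]
opening: 0.0086
grasp_force: 39.2
```

```bash
python3 - <<'E'
from h import *
st()
E
```

```text
t 5.25 pos [0.4705 0.0554 0.068 ] yaw -0.284 tilt 0.001 0.003 F [ 1.2  0.7 -1.1] open 0.0086 g 39.2 q [ 0.12  0.28 -0.43  0.86  0.    1.97]
```

Emit:
step_arm(
  steps="0 0 0.6 0 0 0;0 0 0.9 0 0 0;0 0 0.9 0 0 0;0.1 -0.2 0.8 0 0 0;0.3 -0.5 0.3 0 0 0;0.4 -0.75 0 0 0 0;0.4 -0.75 0 0 0 0;0.4 -0.75 0 0 0 0;0.4 -0.75 0 0 0 0;0.4 -0.75 0 0 0 0",
)

```text
clock: 6.08
eef_pos: [0.5676, -0.124, 0.2088]
eef_rot: [2.513, 1.885, 0.0]
contact_force: [1.2, 0.5, 0.2]
opening: 0.0086
grasp_force: 39.2
```

Emit:
step_arm(
  steps="0.4 -0.7 0 0 0 -0.2;0.4 -0.7 0 0 0 -0.2;0.4 -0.7 0 0 0 -0.2;0.4 -0.7 0 0 0 -0.2;0.3 -0.5 0 0 0 -0.2;0.2 -0.25 0 0 0 -0.15;0.05 -0.05 0 0 0 0;0 0 0 0 0 0;0 0 0 0 0 0;0 0 0 0 0 0",
)

```text
clock: 6.92
eef_pos: [0.6528, -0.2655, 0.2085]
eef_rot: [-2.586, -1.784, 0.0]
contact_force: [0.9, -0.5, -0.2]
opening: 0.0085
grasp_force: 39.2
```

```bash
python3 - <<'E'
from h import *
st(); snap('wrist','w3'); crop('w3','w3b',0,0,512,384)
E
```

```text
t 6.92 pos [ 0.6528 -0.2655  0.2085] yaw -0.363 tilt 0.0 0.0 F [ 0.9 -0.5 -0.2] open 0.0085 g 39.2 q [-0.39  0.57  0.43  1.43  0.    1.55]
1.5625
```

View pics/w3b.png

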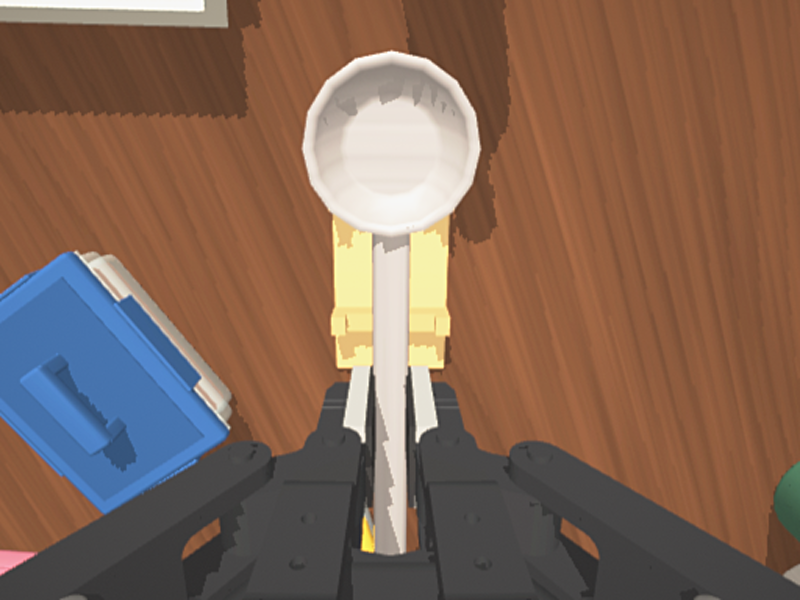

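The wrist view shows the spoon held with its bowl over the far bar. That bar's raised ends sit at (332,318) and (450,318), symmetric about the handle at x=391.

```bash
python3 - <<'E'
from h import *
C=lambda x,y:((x+.5)/1.5625-.5,(y+.5)/1.5625-.5)
a=ray('w3',*C(332,311),.028);b=ray('w3',*C(450,311),.028)
u=np.array([np.cos(1.207),np.sin(1.207)])
m=(a+b)[:2]/2; print(a,b,np.linalg.norm(a-b),'centre',m-.046*u, 'yaw',np.arctan2(*(a-b)[1::-1])-np.pi/2)
bo=ray('w3',*C(391,143),.214);print(bo, bo[:2]-.0725*u)
c=ray('w3',*C(391,240),.21),ray('w3',*C(388,540),.21);print(np.arctan2(*(c[0]-c[1])[1::-1]))
l=lambda x,y:ray('w3',*C(x,y),.058)[:2]
print('big corners',l(70,252),l(228,437),l(105,515), (l(70,252)+l(105,515))/2)
E
```

```text
[ 0.60705696 -0.28218234  0.028     ] [ 0.67752156 -0.30903018  0.028     ] 0.07540600578400093 centre [ 0.62592132 -0.33859569] yaw 1.206765552967021
[ 0.67899617 -0.1980909   0.214     ] [ 0.65319889 -0.26584598]
1.1974612428200333
big corners [ 0.49040727 -0.18989541] [ 0.52121559 -0.32749019] [ 0.42012681 -0.35128653] [ 0.45526704 -0.27059097]
```

Emit:
step_arm(
  steps="0 0 -0.4 0 0 0;0 0 -0.7 0 0 0;0 0 -0.9 0 0 0;0 0 -0.9 0 0 0;0 0 -0.8 0 0 0;0 0 -0.5 0 0 0;0 0 -0.3 0 0 0;0 0 -0.11 0 0 0;0 0 0 0 0 0;0 0 0 0 0 0",
)

```text
clock: 7.8
eef_pos: [0.654, -0.2665, 0.0252]
eef_rot: [2.585, 1.782, 0.002]
contact_force: [-0.7, 0.3, -0.3]
opening: 0.0086
grasp_force: 39.3
```

Emit:
step_arm(
  steps="0 0 0 0 0 0;0 0 0 0 0 0;0 0 0 0 0 0;0 0 0 0 0 0;0 0 0 0 0 0;0 0 0 0 0 0;0 0 0.2 0 0 0;0 0 0.4 0 0 0;0 0 0.7 0 0 0;0 0 0.8 0 0 0",
  jaw=-0.4,
)

```text
clock: 8.63
eef_pos: [0.6522, -0.2661, 0.1075]
eef_rot: [-2.584, -1.781, 0.003]
contact_force: [0.3, -0.0, -0.7]
opening: 0.0255
grasp_force: 0.0
```

```bash
python3 - <<'E'
from h import *
st(); snap('wrist','w4'); crop('w4','w4b',60,60,500,384)
E
```

```text
t 8.63 pos [ 0.6522 -0.2661  0.1075] yaw -0.364 tilt 0.003 0.003 F [ 0.3 -0.  -0.7] open 0.0255 g 0.0 q [-0.39  0.61  0.24  1.2  -0.    1.55]
1.8181818181818181
```

View pics/w4b.png

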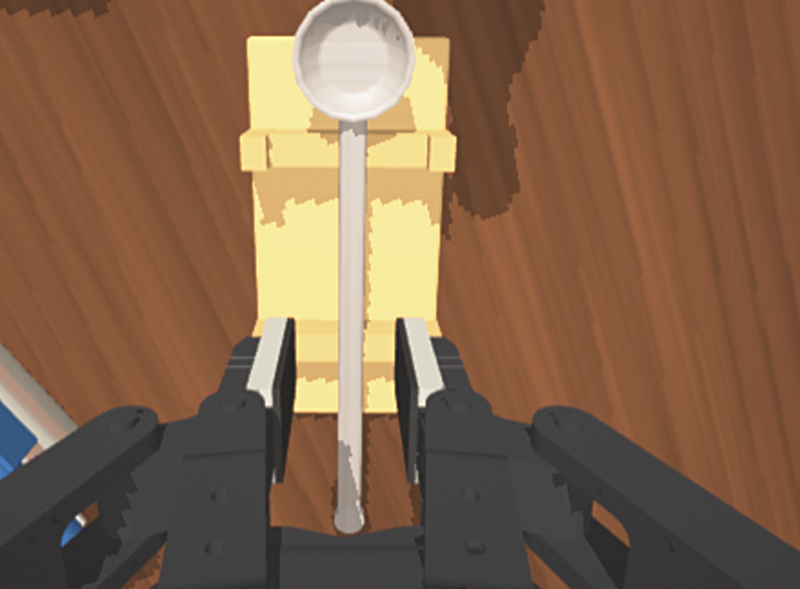

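The spoon lies level and central across both bars (handle at x=350, bars at y≈150 and 345). Next is the lid stack, which I'll refine from w2.

```bash
python3 - <<'E'
from h import *
C=lambda l:[[(x+.5)/1.5625-.5,(y+.5)/1.5625-.5] for x,y in l]
pr=lambda n,r:print(n,np.round(r[0],4),round(r[1],2))
pr('lid',fit('w2',C([(415,241),(530,277),(462,463),(338,428)]),[[50,33,17.5],[50,-33,17.5],[-50,-33,17.5],[-50,33,17.5]],[.48,.02,1.2]))
pr('bar top',fit('w2',C([(429,315),(461,320)]),[[24,7,30],[24,-7,30]],[.48,.02,1.06]))
pr('caddy',fit('w2',C([(308,148),(289,506)]),[[-115,80,42],[-115,-80,42]],[.53,.01,-.4]))
E
```

```text
lid [0.482  0.0243 0.965 ] 3.9
bar top [0.4812 0.0256 1.1257] 0.16
caddy [0.5352 0.0139 5.8993] 0.79
```

Emit:
step_arm(
  steps="0 0 0.6 0 0 0;-0.2 0.3 0.7 0 0 -0.3;-0.4 0.7 0.6 0 0 -0.3;-0.5 0.85 0.2 0 0 -0.3;-0.5 0.85 0 0 0 -0.3;-0.5 0.85 0 0 0 -0.3;-0.5 0.85 0 0 0 -0.3;-0.5 0.85 0 0 0 -0.3;-0.5 0.85 0 0 0 0;-0.4 0.7 0 0 0 0",
)

```text
clock: 9.52
eef_pos: [0.4915, 0.0072, 0.1924]
eef_rot: [-2.71, -1.589, -0.001]
contact_force: [1.4, 0.3, 0.2]
opening: 0.0255
grasp_force: 0.0
```

Emit:
step_arm(
  steps="-0.2 0.4 -0.3 0 0 0;-0.1 0.2 -0.5 0 0 0;0 0 -0.6 0 0 0;0 0 -0.5 0 0 0;0 0 -0.2 0 0 0;0 0 0 0 0 0;0 0 0 0 0 0;0 0 0 0 0 0;0 0 0 0 0 0;0 0 0 0 0 0",
  jaw=-0.2,
)

```text
clock: 10.35
eef_pos: [0.4819, 0.0294, 0.1086]
eef_rot: [2.71, 1.588, 0.002]
contact_force: [0.7, 1.0, 0.2]
opening: 0.0342
grasp_force: 0.0
```

```bash
python3 - <<'E'
from h import *
st(); snap('wrist','w5'); crop('w5','w5b',0,0,512,384)
E
```

```text
t 10.35 pos [0.4819 0.0294 0.1086] yaw -0.511 tilt 0.001 0.002 F [0.7 1.  0.2] open 0.0342 g 0.0 q [ 0.06  0.25 -0.35  0.97  0.    2.14]
1.5625
```

View pics/w5b.png

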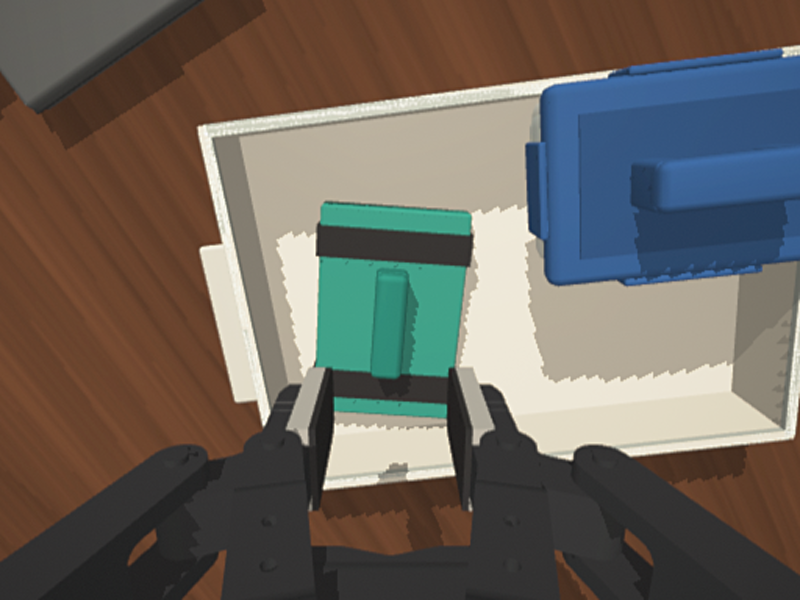

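The wrist view shows the teal stack tilted slightly between the jaws. Its bar runs from (393,270) to (387,377) and the jaw midline is at x≈391.

```bash
python3 - <<'E'
from h import *
C=lambda l:[[(x+.5)/1.5625-.5,(y+.5)/1.5625-.5] for x,y in l]
pr=lambda n,r:print(n,np.round(r[0],4),round(r[1],2))
pr('lid',fit('w5',C([(322,208),(471,215),(447,417)]),[[50,33,17.5],[50,-33,17.5],[-50,-33,17.5]],[.48,.02,1.06]))
pr('bar',fit('w5',C([(378,271),(409,271),(371,374),(402,378)]),[[24,7,32],[24,-7,32],[-24,7,32],[-24,-7,32]],[.48,.02,1.06]))
pr('caddy',fit('w5',C([(201,128),(266,490),(795,438)]),[[-115,80,42],[-115,-80,42],[115,-80,42]],[.53,.01,-.4]))
E
```

```text
lid [0.4787 0.0242 0.9916] 1.29
bar [0.4805 0.026  0.9959] 0.62
caddy [0.5344 0.014  5.8877] 3.33
```

Emit:
step_arm(
  steps="-0.05 -0.1 -0.3 0 0 -0.3;0 0 -0.4 0 0 -0.3;0 0 -0.5 0 0 -0.3;0 0 -0.4 0 0 0;0 0 -0.25 0 0 0;0 0 -0.09 0 0 0;0 0 0 0 0 0;0 0 0 0 0 0;0 0 0 0 0 0;0 0 0 0 0 0",
)

```text
clock: 11.23
eef_pos: [0.4798, 0.0255, 0.0309]
eef_rot: [2.758, 1.502, 0.002]
contact_force: [-0.5, -0.3, -0.5]
opening: 0.0336
grasp_force: 0.0
```

Emit:
step_arm(
  steps="0 0 0 0 0 0;0 0 0 0 0 0;0 0 0 0 0 0;0 0 0 0 0 0;0 0 0 0 0 0;0 0 0 0 0 0;0 0 0 0 0 0;0 0 0.1 0 0 0;0 0 0.3 0 0 0;0 0 0.5 0 0 0",
  jaw=-1,
  grip_force=60,
)

```text
clock: 12.07
eef_pos: [0.4777, 0.0254, 0.0652]
eef_rot: [-2.757, -1.502, 0.005]
contact_force: [0.2, 0.7, -2.0]
opening: 0.0118
grasp_force: 58.7
```

```bash
python3 - <<'E'
from h import *
st()
E
```

```text
t 12.07 pos [0.4777 0.0254 0.0652] yaw -0.573 tilt 0.002 0.005 F [ 0.2  0.7 -2. ] open 0.0118 g 58.7 q [ 0.05  0.29 -0.42  0.86  0.    2.2 ]
```

Emit:
step_arm(
  steps="0 0 0.6 0 0 0;0 0 0.8 0 0 0;0 0 0.7 0 0 0.9;-0.12 0.2 0 0 0 0.9;-0.12 0.5 0 0 0 0.9;-0.12 0.7 0 0 0 0.9;-0.12 0.8 0 0 0 0.9;-0.12 0.8 0 0 0 0.9;-0.12 0.8 0 0 0 0.9;-0.12 0.8 0 0 0 0.9",
)

```text
clock: 12.9
eef_pos: [0.4449, 0.2108, 0.1503]
eef_rot: [-2.295, -2.145, 0.0]
contact_force: [1.2, 0.6, -2.3]
opening: 0.0124
grasp_force: 58.8
```

Emit:
step_arm(
  steps="0 0.6 0 0 0 0.9;0 0.4 0 0 0 0.5;0 0.2 -0.3 0 0 0;0 0 -0.5 0 0 0;0 0 -0.6 0 0 0;0 0 -0.5 0 0 0;0 0 -0.3 0 0 0;0 0 -0.1 0 0 0;0 0 0 0 0 0;0 0 0 0 0 0",
)

```text
clock: 13.73
eef_pos: [0.4458, 0.2576, 0.0586]
eef_rot: [-2.191, -2.251, -0.0]
contact_force: [0.9, -0.6, -1.8]
opening: 0.0119
grasp_force: 58.8
```

```bash
python3 - <<'E'
from h import *
st(); snap('top','top2'); snap('wrist','w6'); crop('w6','w6b',0,0,512,384)
E
```

```text
t 13.73 pos [0.4458 0.2576 0.0586] yaw 0.027 tilt 0.0 -0.0 F [ 0.9 -0.6 -1.8] open 0.0119 g 58.8 q [ 0.52  0.35 -0.35  0.87  0.    2.07]
1.5625
```

Emit:
step_arm(
  steps="0 0 -0.2 0 0 0;0 0 -0.15 0 0 0;0 0 -0.05 0 0 0;0 0 0 0 0 0;0 0 0 0 0 0;0 0 0 0 0 0;0 0 0 0 0 0;0 0 0 0 0 0;0 0 0 0 0 0;0 0 0 0 0 0",
)

```text
clock: 14.67
eef_pos: [0.4456, 0.2575, 0.0421]
eef_rot: [-2.191, -2.251, 0.0]
contact_force: [0.4, -1.3, -1.2]
opening: 0.012
grasp_force: 58.8
```

Emit:
step_arm(
  steps="0 0 0 0 0 0;0 0 0 0 0 0;0 0 0 0 0 0;0 0 0 0 0 0;0 0 0 0 0 0;0 0 0 0 0 0;0 0 0.4 0 0 0;0 0 0.8 0 0 0;0 0 0.9 0 0 0;0 0 0.9 0 0 0",
  jaw=-0.2,
)

```text
clock: 15.5
eef_pos: [0.445, 0.2572, 0.1632]
eef_rot: [-2.191, -2.251, 0.002]
contact_force: [1.7, 0.8, -0.1]
opening: 0.0343
grasp_force: 0.0
```

```bash
python3 - <<'E'
from h import *
st(); snap('wrist','w7'); crop('w7','w7b',0,0,512,384)
E
```

```text
t 15.5 pos [0.445  0.2572 0.1632] yaw 0.027 tilt 0.0 0.002 F [ 1.7  0.8 -0.1] open 0.0343 g 0.0 q [ 0.52  0.26 -0.19  1.13  0.    2.07]
1.5625
```

View pics/w7b.png

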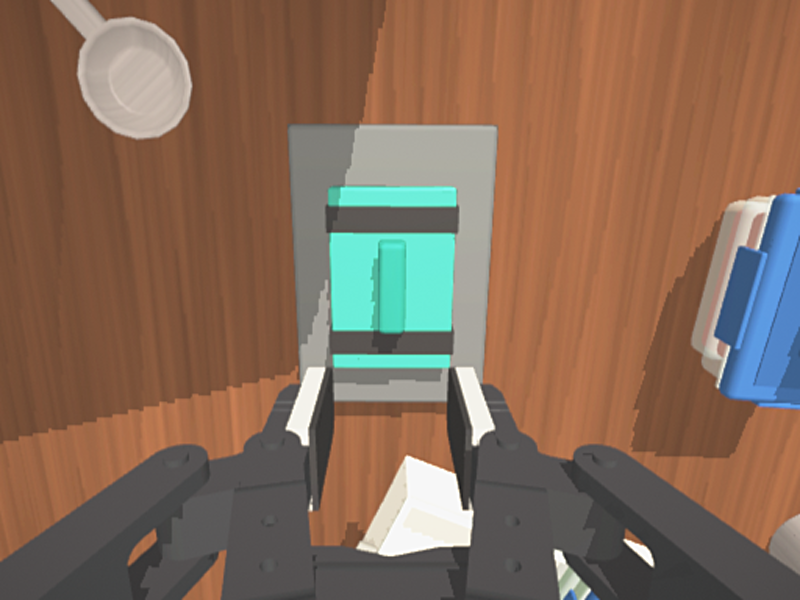

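The lid stack lies flat and central on the board (board x 290–497, y 125–400; stack at 392,277). Now I'll go over the small dish, using colour code to measure it.

Emit:
step_arm(
  steps="0.2 0 0.4 0 0 0;0.5 0 0.5 0 0 -0.2;0.7 0 0.5 0 0 -0.2;0.8 0 0.4 0 0 -0.2;0.9 0 0.3 0 0 -0.2;0.9 0 0.1 0 0 -0.2;0.7 0 0 0 0 0;0.4 0 0 0 0 0;0.1 0 0 0 0 0;0 0 0 0 0 0",
)

```text
clock: 16.38
eef_pos: [0.6542, 0.2572, 0.2488]
eef_rot: [-2.269, -2.172, 0.002]
contact_force: [-0.4, 0.0, -0.6]
opening: 0.0338
grasp_force: 0.0
```

```bash
cat >> h.py <<'E'
def blue(f,z=.058,dbg=False):
    """min-area rects of blue lids, world coordinates at height z"""
    i=cv2.imread(f'pics/{f}.png'); h=cv2.cvtColor(i,cv2.COLOR_BGR2HSV)
    m=cv2.inRange(h,(100,110,50),(125,255,255)); m=cv2.morphologyEx(m,cv2.MORPH_OPEN,np.ones((3,3)))
    for c in cv2.findContours(m,cv2.RETR_EXTERNAL,cv2.CHAIN_APPROX_NONE)[0]:
        if cv2.contourArea(c)<600: continue
        w=np.array([ray(f,*p[0],z)[:2] for p in c])
        (cx,cy),(a,b),t=cv2.minAreaRect((w*1000).astype(np.float32))
        if a<b: a,b,t=b,a,t+90
        x,y,ww,hh=cv2.boundingRect(c); print('c',round(cx,1),round(cy,1),'size',round(a,1),round(b,1),'yaw',round(np.deg2rad(t),3),'bbox',(x,y,ww,hh))
E
python3 - <<'E'
from h import *
st(); snap('wrist','w8'); snap('top','top3'); blue('w8'); print(); blue('top3'); print(); blue('w1',.062)
E
```

```text
t 16.38 pos [0.6542 0.2572 0.2488] yaw -0.043 tilt 0.001 0.002 F [-0.4  0.  -0.6] open 0.0338 g 0.0 q [0.37 0.57 0.52 1.53 0.   1.99]
c 624.6 53.5 size 84.1 49.0 yaw 2.936 bbox (197, 315, 70, 40)
c 656.3 258.3 size 109.2 74.0 yaw 1.516 bbox (215, 108, 75, 108)

c 278.9 -430.1 size 115.7 76.0 yaw 2.691 bbox (360, 227, 31, 38)
c 452.5 -269.1 size 152.2 112.3 yaw 1.816 bbox (307, 180, 45, 35)

c 453.5 -212.2 size 113.9 85.2 yaw 2.542 bbox (270, 312, 87, 57)
c 602.6 32.0 size 113.7 73.5 yaw 2.739 bbox (351, 95, 107, 72)
```

Emit:
step_arm(
  steps="0.05 0.03 -0.4 0 0 -0.17;0 0 -0.7 0 0 0;0 0 -0.8 0 0 0;0 0 -0.8 0 0 0;0 0 -0.7 0 0 0;0 0 -0.5 0 0 0;0 0 -0.4 0 0 0;0 0 -0.17 0 0 0;0 0 0 0 0 0;0 0 0 0 0 0",
)

```text
clock: 17.32
eef_pos: [0.6552, 0.259, 0.0724]
eef_rot: [2.281, 2.16, 0.001]
contact_force: [0.2, 0.2, -0.2]
opening: 0.0344
grasp_force: 0.0
```

Emit:
step_arm(
  steps="0 0 0 0 0 0;0 0 0 0 0 0;0 0 0 0 0 0;0 0 0 0 0 0;0 0 0 0 0 0;0 0 0 0 0 0;0 0 0 0 0 0;0 0 0 0 0 0;0 0 0 0 0 0;0 0 0 0 0 0",
  jaw=-1,
  grip_force=100,
)

```text
clock: 18.15
eef_pos: [0.6563, 0.2591, 0.0735]
eef_rot: [2.281, 2.16, 0.004]
contact_force: [-2.5, 0.1, 7.3]
opening: 0.0131
grasp_force: 99.1
```

```bash
python3 - <<'E'
from h import *
st()
E
```

```text
t 18.15 pos [0.6563 0.2591 0.0735] yaw -0.055 tilt 0.001 0.004 F [-2.5  0.1  7.3] open 0.0131 g 99.1 q [0.38 0.63 0.18 1.12 0.   2.  ]
```

```bash
python3 - <<'E'
from h import *
C=lambda l:[[(x+.5)/1.5625-.5,(y+.5)/1.5625-.5] for x,y in l]
pr=lambda n,r:print(n,np.round(r[0],4),round(r[1],2))
pr('caddy w5',fit('w5',C([(201,127),(796,439)]),[[-115,80,42],[115,-80,42]],[.53,.01,-.4]))
pr('caddy w1',fit('w1',C([(401,122),(652,360),(375,329)]),[[-115,80,42],[115,-80,42],[-115,-80,42]],[.53,.01,-.4]))
pr('caddy w2',fit('w2',C([(308,148),(289,506)]),[[-115,80,42],[-115,-80,42]],[.53,.01,-.4]))
print('bottle',ray('top0',434/1.5625,169/1.5625,.155),ray('top0',432/1.5625,196/1.5625,0.0))
print('cup',ray('top0',368/1.5625,187/1.5625,.075))
# inside white floor seen / packed lid corners in w5
for p in ((541,90),(546,284)): print(ray('w5',*C([p])[0],.062))
c=np.array([.5359,.0131]);a=-.388
for q in ((.058,-.040),(-.057,0),(.058,.04)): print(q,c+np.array([[np.cos(a),-np.sin(a)],[np.sin(a),np.cos(a)]])@q)
E
```

```text
caddy w5 [0.536  0.013  5.8951] 0.91
caddy w1 [0.5359 0.0131 5.8954] 0.22
caddy w2 [0.5352 0.0139 5.8993] 0.79
bottle [ 0.75421406 -0.08186929  0.155     ] [ 0.74297029 -0.08570636  0.        ]
cup [0.73954645 0.07059795 0.075     ]
[0.56874501 0.08233901 0.062     ]
[0.54291982 0.02146238 0.062     ]
(0.058, -0.04) [ 0.57445521 -0.0458703 ]
(-0.057, 0) [0.48313695 0.03466526]
(0.058, 0.04) [0.60472223 0.02818311]
```

Emit:
step_arm(
  steps="0 0 0.1 0 0 0;0 0 0.2 0 0 0;0 0 0.3 0 0 0;0 0 0.5 0 0 0;0 0 0.6 0 0 0;0 0 0.6 0 0 0;0 0 0.5 0 0 0;0 0 0.2 0 0 0;0 0 0 0 0 0;0 0 0 0 0 0",
)

```text
clock: 18.98
eef_pos: [0.6556, 0.2587, 0.1909]
eef_rot: [-2.281, -2.16, 0.0]
contact_force: [-0.9, 1.3, -3.4]
opening: 0.0131
grasp_force: 98.1
```

Emit:
step_arm(
  steps="-0.1 -0.1 0 0 0 1;-0.1 -0.3 0 0 0 1;-0.1 -0.4 0 0 0 1;-0.1 -0.5 0 0 0 1;-0.1 -0.5 0 0 0 1;-0.1 -0.5 0 0 0 1;-0.1 -0.5 0 0 0 1;-0.1 -0.5 0 0 0 1;-0.1 -0.5 0 0 0 1;-0.1 -0.5 0 0 0 1",
)

```text
clock: 19.82
eef_pos: [0.6143, 0.0856, 0.1892]
eef_rot: [-1.399, -2.81, 0.003]
contact_force: [0.1, -0.4, -2.2]
opening: 0.0135
grasp_force: 98.1
```

Emit:
step_arm(
  steps="-0.15 -0.5 0 0 0 1;-0.15 -0.5 0 0 0 1;-0.15 -0.5 0 0 0 1;-0.15 -0.5 0 0 0 1;-0.15 -0.5 0 0 0 1;-0.15 -0.4 0 0 0 1;-0.1 -0.3 0 0 0 1;-0.03 -0.1 0 0 0 0.7;0 0 0 0 0 0;0 0 0 0 0 0",
)

```text
clock: 20.65
eef_pos: [0.5737, -0.0454, 0.19]
eef_rot: [-0.611, -3.079, 0.0]
contact_force: [0.0, -0.4, -3.5]
opening: 0.0133
grasp_force: 98.1
```

```bash
python3 - <<'E'
from h import *
st(); snap('wrist','w9'); blue('w9',.176); blue('w9',.062)
E
```

```text
t 20.65 pos [ 0.5737 -0.0454  0.19  ] yaw 1.179 tilt 0.002 0.0 F [ 0.  -0.4 -3.5] open 0.0133 g 98.1 q [-0.08  0.35  0.01  1.24  0.    0.31]
c 575.4 -29.7 size 116.6 104.8 yaw 2.749 bbox (173, 114, 227, 222)
c 489.7 -121.4 size 54.8 21.3 yaw 2.537 bbox (0, 79, 49, 120)
c 628.1 -38.7 size 205.2 184.5 yaw 2.749 bbox (173, 114, 227, 222)
c 477.3 -200.1 size 96.4 37.5 yaw 2.537 bbox (0, 79, 49, 120)
```

Emit:
step_arm(
  steps="0.02 -0.01 -0.2 0 0 0.05;0 0 -0.4 0 0 0;0 0 -0.5 0 0 0;0 0 -0.4 0 0 0;0 0 -0.3 0 0 0;0 0 -0.3 0 0 0;0 0 -0.2 0 0 0;0 0 -0.2 0 0 0;0 0 -0.1 0 0 0;0 0 0 0 0 0",
)

```text
clock: 21.53
eef_pos: [0.5748, -0.0455, 0.0863]
eef_rot: [-0.602, -3.082, 0.0]
contact_force: [0.8, -0.2, -3.1]
opening: 0.0133
grasp_force: 98.0
```

```bash
python3 - <<'E'
from h import *
st()
E
```

```text
t 21.53 pos [ 0.5748 -0.0455  0.0863] yaw 1.185 tilt 0.001 0.0 F [ 0.8 -0.2 -3.1] open 0.0133 g 98.0 q [-0.08  0.42 -0.16  1.   -0.    0.31]
```

Emit:
step_arm(
  steps="0 0 -0.08 0 0 0;0 0 -0.06 0 0 0;0 0 -0.04 0 0 0;0 0 -0.03 0 0 0;0 0 0 0 0 0;0 0 0 0 0 0;0 0 0 0 0 0;0 0 0 0 0 0;0 0 0 0 0 0;0 0 0 0 0 0",
)

```text
clock: 22.37
eef_pos: [0.5753, -0.0457, 0.079]
eef_rot: [0.603, 3.083, -0.0]
contact_force: [0.7, -0.1, -3.0]
opening: 0.0132
grasp_force: 98.1
```

```bash
python3 - <<'E'
from h import *
st()
E
```

```text
t 22.37 pos [ 0.5753 -0.0457  0.079 ] yaw 1.185 tilt 0.0 -0.0 F [ 0.7 -0.1 -3. ] open 0.0132 g 98.1 q [-0.08  0.42 -0.17  0.98 -0.    0.31]
```

Not touching yet, so I'll lower 2 mm more, release and retreat.

Emit:
step_arm(
  steps="0 0 -0.03 0 0 0;0 0 -0.02 0 0 0;0 0 0 0 0 0;0 0 0 0 0 0;0 0 0 0 0 0;0 0 0 0 0 0;0 0 0 0 0 0;0 0 0 0 0 0;0 0 0 0 0 0;0 0 0 0 0 0",
)

```text
clock: 23.2
eef_pos: [0.5754, -0.0459, 0.0774]
eef_rot: [0.603, 3.082, -0.0]
contact_force: [-3.1, -0.7, 6.0]
opening: 0.0135
grasp_force: 99.1
```

Emit:
step_arm(
  steps="0 0 0 0 0 0;0 0 0 0 0 0;0 0 0 0 0 0;0 0 0 0 0 0;0 0 0 0 0 0;0 0 0 0 0 0;0 0 0.2 0 0 0;0 0 0.5 0 0 0;0 0 0.9 0 0 0;0 0 0.9 0 0 0",
  jaw=-0.2,
)

```text
clock: 24.03
eef_pos: [0.5742, -0.0457, 0.1777]
eef_rot: [-0.602, -3.081, 0.001]
contact_force: [1.6, 0.9, 0.3]
opening: 0.0343
grasp_force: 0.0
```

```bash
python3 - <<'E'
from h import *
st(); snap('wrist','w10'); blue('w10',.062)
E
```

```text
t 24.03 pos [ 0.5742 -0.0457  0.1777] yaw 1.185 tilt 0.002 0.001 F [1.6 0.9 0.3] open 0.0343 g 0.0 q [-0.08  0.35 -0.01  1.21 -0.    0.31]
c 576.1 -46.9 size 108.9 74.1 yaw 2.755 bbox (202, 119, 96, 134)
c 604.0 29.5 size 109.0 76.6 yaw 2.741 bbox (304, 115, 104, 135)
c 478.6 -195.6 size 79.0 29.1 yaw 2.543 bbox (0, 89, 40, 103)
```

Touchdown came at the predicted height. The small dish sits at about (60, -40) and the packed one at about (57, 41) in the caddy frame. Next is the big dish.

Emit:
step_arm(
  steps="-0.1 -0.2 0.4 0 0 -1;-0.3 -0.5 0.4 0 0 -1;-0.3 -0.6 0.4 0 0 -1;-0.3 -0.6 0.4 0 0 -1;-0.3 -0.6 0.2 0 0 -1;-0.3 -0.6 0 0 0 -1;-0.3 -0.6 0 0 0 -1;-0.3 -0.6 0 0 0 -1;-0.3 -0.6 0 0 0 -1;-0.3 -0.5 0 0 0 -1",
)

```text
clock: 24.92
eef_pos: [0.4625, -0.2631, 0.2496]
eef_rot: [1.626, 2.687, -0.0]
contact_force: [-0.2, -0.7, 0.2]
opening: 0.0343
grasp_force: 0.0
```

Emit:
step_arm(
  steps="-0.2 -0.2 0 0 0 -1;0 0 0 0 0 -1;0 0 0 0 0 -1;0 0 0 0 0 -0.7;0 0 0 0 0 0;0 0 0 0 0 0;0 0 0 0 0 0;0 0 0 0 0 0;0 0 0 0 0 0;0 0 0 0 0 0",
)

```text
clock: 25.75
eef_pos: [0.4552, -0.2696, 0.2489]
eef_rot: [-1.953, -2.46, 0.0]
contact_force: [-0.0, 1.1, 0.6]
opening: 0.0339
grasp_force: 0.0
```

```bash
python3 - <<'E'
from h import *
st(); snap('wrist','w11'); blue('w11',.058)
E
```

```text
t 25.75 pos [ 0.4552 -0.2696  0.2489] yaw 0.229 tilt 0.0 0.0 F [-0.   1.1  0.6] open 0.0339 g 0.0 q [-0.53  0.24  0.02  1.35 -0.    0.81]
c 277.6 -431.0 size 122.9 82.7 yaw 2.693 bbox (0, 211, 126, 99)
c 452.8 -270.1 size 147.9 108.9 yaw 1.804 bbox (191, 88, 112, 146)
```

Emit:
step_arm(
  steps="-0.06 -0.01 -0.4 0 0 0.06;0 0 -0.7 0 0 0;0 0 -0.8 0 0 0;0 0 -0.8 0 0 0;0 0 -0.7 0 0 0;0 0 -0.5 0 0 0;0 0 -0.4 0 0 0;0 0 -0.17 0 0 0;0 0 0 0 0 0;0 0 0 0 0 0",
)

```text
clock: 26.63
eef_pos: [0.453, -0.2702, 0.0705]
eef_rot: [-1.949, -2.464, 0.0]
contact_force: [-0.2, 0.6, -0.9]
opening: 0.0343
grasp_force: 0.0
```

Emit:
step_arm(
  steps="0 0 0 0 0 0;0 0 0 0 0 0;0 0 0 0 0 0;0 0 0 0 0 0;0 0 0 0 0 0;0 0 0 0 0 0;0 0 0 0 0 0;0 0 0 0 0 0;0 0 0 0 0 0;0 0 0 0 0 0",
  jaw=-1,
  grip_force=115,
)

```text
clock: 27.47
eef_pos: [0.4534, -0.2706, 0.0715]
eef_rot: [1.948, 2.462, 0.0]
contact_force: [-0.9, 0.1, 7.0]
opening: 0.0135
grasp_force: 113.4
```

```bash
python3 - <<'E'
from h import *
st()
E
```

```text
t 27.47 pos [ 0.4534 -0.2706  0.0715] yaw 0.232 tilt 0.002 0.0 F [-0.9  0.1  7. ] open 0.0135 g 113.4 q [-0.54  0.35 -0.3   0.91 -0.    0.8 ]
```

Emit:
step_arm(
  steps="0 0 0.1 0 0 0;0 0 0.2 0 0 0;0 0 0.3 0 0 0;0 0 0.5 0 0 0;0 0 0.6 0 0 0;0 0 0.6 0 0 0;0 0 0.5 0 0 0;0 0 0.2 0 0 0;0 0 0 0 0 0;0 0 0 0 0 0",
)

```text
clock: 28.3
eef_pos: [0.4526, -0.27, 0.1896]
eef_rot: [-1.949, -2.464, 0.0]
contact_force: [1.1, 0.0, -7.8]
opening: 0.0132
grasp_force: 113.2
```

Emit:
step_arm(
  steps="0.05 0.1 0 0 0 -0.6;0.05 0.3 0 0 0 -0.6;0.05 0.4 0 0 0 -0.6;0.05 0.5 0 0 0 -0.6;0.05 0.5 0 0 0 -0.6;0.05 0.5 0 0 0 -0.6;0.05 0.5 0 0 0 -0.6;0.05 0.5 0 0 0 -0.6;0.05 0.5 0 0 0 -0.6;0.05 0.5 0 0 0 -0.6",
)

```text
clock: 29.13
eef_pos: [0.4717, -0.0969, 0.1883]
eef_rot: [-2.419, -2.001, 0.003]
contact_force: [-0.1, -0.3, -6.8]
opening: 0.013
grasp_force: 113.0
```

Emit:
step_arm(
  steps="0.05 0.5 0 0 0 -0.6;0.05 0.5 0 0 0 -0.6;0.05 0.5 0 0 0 -0.6;0.05 0.5 0 0 0 -0.6;0.02 0.5 0 0 0 -0.5;0 0.4 0 0 0 0;0 0.3 0 0 0 0;0 0.1 0 0 0 0;0 0.04 0 0 0 0;0 0 0 0 0 0",
)

```text
clock: 29.97
eef_pos: [0.4813, 0.0353, 0.1895]
eef_rot: [-2.608, -1.751, 0.002]
contact_force: [-0.4, -1.0, -5.2]
opening: 0.0132
grasp_force: 113.0
```

```bash
python3 - <<'E'
from h import *
st(); snap('wrist','w12'); crop('w12','w12b',0,0,512,384); blue('w12',.176)
E
```

```text
t 29.97 pos [0.4813 0.0353 0.1895] yaw -0.389 tilt 0.0 0.002 F [-0.4 -1.  -5.2] open 0.0132 g 113.0 q [ 0.07  0.19 -0.21  1.18 -0.    2.03]
1.5625
c 503.6 31.9 size 153.8 141.5 yaw 2.789 bbox (131, 79, 341, 276)
```

Emit:
step_arm(
  steps="0.02 0 -0.2 0 0 0;0 0 -0.4 0 0 0;0 0 -0.5 0 0 0;0 0 -0.4 0 0 0;0 0 -0.3 0 0 0;0 0 -0.3 0 0 0;0 0 -0.2 0 0 0;0 0 -0.2 0 0 0;0 0 -0.12 0 0 0;0 0 0 0 0 0",
)

```text
clock: 30.85
eef_pos: [0.4819, 0.0352, 0.0844]
eef_rot: [-2.609, -1.749, 0.002]
contact_force: [-0.8, 0.7, -5.4]
opening: 0.0128
grasp_force: 112.8
```

```bash
python3 - <<'E'
from h import *
st()
E
```

```text
t 30.85 pos [0.4819 0.0352 0.0844] yaw -0.389 tilt 0.001 0.002 F [-0.8  0.7 -5.4] open 0.0128 g 112.8 q [ 0.07  0.28 -0.39  0.91 -0.    2.03]
```

Inside the rim with no contact. I'll lower the last 8–9 mm.

Emit:
step_arm(
  steps="0 0 -0.07 0 0 0;0 0 -0.06 0 0 0;0 0 -0.04 0 0 0;0 0 -0.03 0 0 0;0 0 -0.02 0 0 0;0 0 0 0 0 0;0 0 0 0 0 0;0 0 0 0 0 0;0 0 0 0 0 0;0 0 0 0 0 0",
)

```text
clock: 31.68
eef_pos: [0.4824, 0.0355, 0.0765]
eef_rot: [-2.609, -1.75, -0.0]
contact_force: [-0.0, -0.9, -7.0]
opening: 0.013
grasp_force: 113.1
```

```bash
python3 - <<'E'
from h import *
st()
E
```

```text
t 31.68 pos [0.4824 0.0355 0.0765] yaw -0.389 tilt 0.0 -0.0 F [-0.  -0.9 -7. ] open 0.013 g 113.1 q [ 0.07  0.28 -0.4   0.89  0.    2.03]
```

Emit:
step_arm(
  steps="0 0 -0.02 0 0 0;0 0 -0.015 0 0 0;0 0 0 0 0 0;0 0 0 0 0 0;0 0 0 0 0 0;0 0 0 0 0 0;0 0 0 0 0 0;0 0 0 0 0 0;0 0 0 0 0 0;0 0 0 0 0 0",
)

```text
clock: 32.52
eef_pos: [0.4824, 0.0356, 0.0755]
eef_rot: [-2.609, -1.75, -0.0]
contact_force: [-5.1, -0.5, 6.0]
opening: 0.0131
grasp_force: 114.6
```

Emit:
step_arm(
  steps="0 0 0 0 0 0;0 0 0 0 0 0;0 0 0 0 0 0;0 0 0 0 0 0;0 0 0 0 0 0;0 0 0 0 0 0;0 0 0.2 0 0 0;0 0 0.5 0 0 0;0 0 0.9 0 0 0;0 0 0.9 0 0 0",
  jaw=-0.2,
)

```text
clock: 33.35
eef_pos: [0.4814, 0.0354, 0.1761]
eef_rot: [-2.608, -1.749, 0.003]
contact_force: [0.9, 0.2, -0.1]
opening: 0.034
grasp_force: 0.0
```

Emit:
step_arm(
  steps="-0.5 0 0.9 0 0 0;-0.7 0 0.9 0 0 0;-0.7 0 0.9 0 0 0;-0.7 0 0.3 0 0 0;-0.3 0 0 0 0 0;0 0 0 0 0 0;0 0 0 0 0 0;0 0 0 0 0 0;0 0 0 0 0 0;0 0 0 0 0 0",
)

```text
clock: 34.18
eef_pos: [0.3718, 0.0355, 0.288]
eef_rot: [-2.608, -1.749, 0.002]
contact_force: [0.4, -1.6, 0.8]
opening: 0.034
grasp_force: 0.0
```

```bash
python3 - <<'E'
from h import *
st(); snap('side','s2');snap('top','top4'); snap('wrist','w13'); crop('s2','s2b',200,120,400,290); blue('w13',.062)
a=cv2.imread('pics/s2b.png');b=cv2.imread('pics/w13.png');b=cv2.resize(b,(400,300))
a=cv2.resize(a,(400,340)); cv2.imwrite('pics/fin.png',np.hstack([a,np.vstack([b,np.zeros((40,400,3),np.uint8)])]))
E
```

```text
t 34.18 pos [0.3718 0.0355 0.288 ] yaw -0.389 tilt 0.001 0.002 F [ 0.4 -1.6  0.8] open 0.034 g 0.0 q [ 0.1  -0.04 -0.2   1.4   0.    2.06]
3.5294117647058822
c 573.1 -45.3 size 116.2 74.7 yaw 2.751 bbox (393, 122, 111, 68)
c 536.4 16.8 size 227.1 148.3 yaw 2.807 bbox (293, 38, 219, 148)
```

View pics/fin.png

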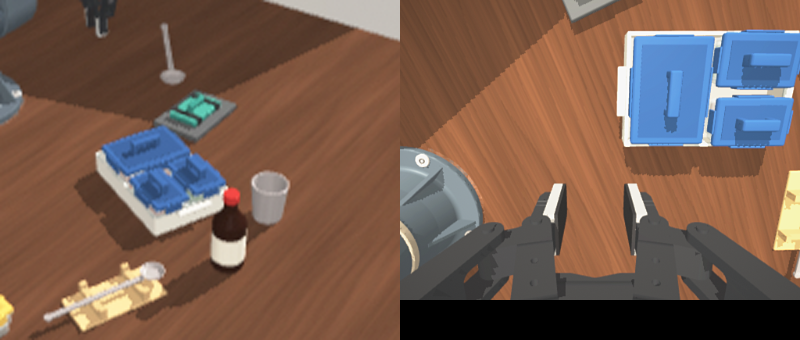

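All three blue dishes stand flat in the caddy, the spoon is across the rest, the lid stack is on the board, and the gripper is clear.

```bash
python3 -c "
from rig import manip
print(manip.hand_in())"
```

```text
the job is handed in; nothing more can be done
None
```

I handed the job in at about 34 s: the final pictures show the spoon across the rest, the lid stack flat on the board and all three blue-lidded dishes flat in the caddy, but the hand-in returned no verdict.

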